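# Build up the drying crib of mallet handle blanks

### The job

Build the drying crib of handle blanks one layer higher. First slide the slat that sticks out of its second layer back in, until its ends are flush with the edges of the base board; only then take the two full-length slats from the stock board and lay them crosswise on top as the third layer, one straight above each slat of the bottom layer, ends level with those. Leave the short offcut and everything else on the bench where it is, and the crib's other slats in place.

Things in the scene. Friction and masses are not known exactly. Their poses are not given: they have to be found in the camera images.
- crib: square plywood base board, 200 x 200 x 12 mm, fixed, at the robot's right, turned; origin at the centre of its underside. Bottom slats lie along its x at y = +60 and -60 mm (undersides 12 mm over the bench), second-layer slats along its y at x = +60 and -60 mm (undersides at 34 mm), the third layer goes along x at y = +60 and -60 mm (undersides at 56 mm). A slat in line ends flush with its edges
- stock: dark wooden stock board, 220 x 230 x 10 mm, fixed, on the robot's left, with two full slats and a short offcut lying side by side along its x axis, 85 mm apart; origin at the centre of its underside
- low_a: cherry slat (handle blank), 200 mm long (its x), 30 mm wide (its y), 22 mm thick (its z); origin at the centre of its underside. Bottom layer, along the crib's x at y = +60 mm
- low_b: cherry slat (handle blank), 200 mm long (its x), 30 mm wide (its y), 22 mm thick (its z); origin at the centre of its underside. Bottom layer, along the crib's x at y = -60 mm
- mid_a: cherry slat (handle blank), 200 mm long (its x), 30 mm wide (its y), 22 mm thick (its z); origin at the centre of its underside. Second layer, lying along the crib's y. Either this one or mid_b sticks out 28 to 42 mm past the board's -y edge; the other is in line
- mid_b: cherry slat (handle blank), 200 mm long (its x), 30 mm wide (its y), 22 mm thick (its z); origin at the centre of its underside. Second layer, lying along the crib's y; see mid_a
- slat_a: cherry slat (handle blank), 200 mm long (its x), 30 mm wide (its y), 22 mm thick (its z); origin at the centre of its underside. Lies on the stock board at the start
- slat_b: cherry slat (handle blank), 200 mm long (its x), 30 mm wide (its y), 22 mm thick (its z); origin at the centre of its underside. Lies on the stock board at the start
- offcut: short offcut of the same stock, 120 x 30 x 22 mm, lying on the stock board beside the full slats, in any of the three places; origin at the centre of its underside, x along its length. Not for the crib
- head: cracked boxwood mallet head standing upright beyond the boards, 76 mm diameter, 110 mm tall, pale wood; origin at the centre of its underside
- ring: pewter end ring lying flat beyond the boards, 68 mm across, 22 mm high; origin at the centre of its underside
- grip: cherry handle grip, 137 x 34 x 28 mm, lying beyond the crib; origin about the centre of its underside, x along its length
- sizing_block: stepped cast aluminium sizing block, 90 x 50 x 42 mm, at the left of the stock board; origin at the centre of its underside
- mallet: finished mallet lying on its side at the robot's far right: head 72 mm in diameter, 110 mm long, with a 240 mm handle; origin under the head's centre
There are look-alikes about, which are no part of the job. What is shaped like the slat_a but black is not meant. Leave any red look-alike of the mid_a alone.

How it is judged (in metres and radians):
On the way, in this order (a step that is already met when the one before it is completed fails the run):
1. the stuck-out slat of the second layer is back in line (ends within 10 mm of flush with the base board), while both stock slats are still away from the crib ((((z of mid_a in the frame of crib between 0.028 and 0.04 m and y of mid_a in the frame of crib between -0.01 and 0.01 m and x of mid_a in the frame of crib between 0.045 and 0.075 m and angle between the x axis of mid_a and the y axis of crib, either way round below 0.14 rad) and (z of mid_b in the frame of crib between 0.028 and 0.04 m and y of mid_b in the frame of crib between -0.01 and 0.01 m and x of mid_b in the frame of crib between -0.075 and -0.045 m and angle between the x axis of mid_b and the y axis of crib, either way round below 0.14 rad)) or ((z of mid_a in the frame of crib between 0.028 and 0.04 m and y of mid_a in the frame of crib between -0.01 and 0.01 m and x of mid_a in the frame of crib between -0.075 and -0.045 m and angle between the x axis of mid_a and the y axis of crib, either way round below 0.14 rad) and (z of mid_b in the frame of crib between 0.028 and 0.04 m and y of mid_b in the frame of crib between -0.01 and 0.01 m and x of mid_b in the frame of crib between 0.045 and 0.075 m and angle between the x axis of mid_b and the y axis of crib, either way round below 0.14 rad))) and horizontal distance between each of slat_a, slat_b and crib above 0.14 m), for 0.2 s.
2. both full-length slats lie crosswise on the second layer ((((z of slat_a in the frame of crib between 0.05 and 0.062 m and x of slat_a in the frame of crib between -0.015 and 0.015 m and y of slat_a in the frame of crib between 0.045 and 0.075 m and angle between the x axis of slat_a and the x axis of crib, either way round below 0.14 rad) and (z of slat_b in the frame of crib between 0.05 and 0.062 m and x of slat_b in the frame of crib between -0.015 and 0.015 m and y of slat_b in the frame of crib between -0.075 and -0.045 m and angle between the x axis of slat_b and the x axis of crib, either way round below 0.14 rad)) or ((z of slat_a in the frame of crib between 0.05 and 0.062 m and x of slat_a in the frame of crib between -0.015 and 0.015 m and y of slat_a in the frame of crib between -0.075 and -0.045 m and angle between the x axis of slat_a and the x axis of crib, either way round below 0.14 rad) and (z of slat_b in the frame of crib between 0.05 and 0.062 m and x of slat_b in the frame of crib between -0.015 and 0.015 m and y of slat_b in the frame of crib between 0.045 and 0.075 m and angle between the x axis of slat_b and the x axis of crib, either way round below 0.14 rad)))), for 0.2 s.
At the end, for the whole second after the job is handed in: Three alternating layers of two slats, at rest: bottom slats in place (15 mm), second-layer ends within 10 mm of flush with the board and 15 mm sideways, both full slats on top, one over each bottom slat (15 mm sideways and lengthwise); every slat within 8 degrees of square (z of low_a in the frame of crib between 0.006 and 0.018 m and x of low_a in the frame of crib between -0.015 and 0.015 m and y of low_a in the frame of crib between 0.045 and 0.075 m and angle between the x axis of each of low_a, low_b and the x axis of crib, either way round below 0.14 rad and z of low_b in the frame of crib between 0.006 and 0.018 m and x of low_b in the frame of crib between -0.015 and 0.015 m and y of low_b in the frame of crib between -0.075 and -0.045 m and (((z of mid_a in the frame of crib between 0.028 and 0.04 m and y of mid_a in the frame of crib between -0.01 and 0.01 m and x of mid_a in the frame of crib between 0.045 and 0.075 m and angle between the x axis of mid_a and the y axis of crib, either way round below 0.14 rad) and (z of mid_b in the frame of crib between 0.028 and 0.04 m and y of mid_b in the frame of crib between -0.01 and 0.01 m and x of mid_b in the frame of crib between -0.075 and -0.045 m and angle between the x axis of mid_b and the y axis of crib, either way round below 0.14 rad)) or ((z of mid_a in the frame of crib between 0.028 and 0.04 m and y of mid_a in the frame of crib between -0.01 and 0.01 m and x of mid_a in the frame of crib between -0.075 and -0.045 m and angle between the x axis of mid_a and the y axis of crib, either way round below 0.14 rad) and (z of mid_b in the frame of crib between 0.028 and 0.04 m and y of mid_b in the frame of crib between -0.01 and 0.01 m and x of mid_b in the frame of crib between 0.045 and 0.075 m and angle between the x axis of mid_b and the y axis of crib, either way round below 0.14 rad))) and (((z of slat_a in the frame of crib between 0.05 and 0.062 m and x of slat_a in the frame of crib between -0.015 and 0.015 m and y of slat_a in the frame of crib between 0.045 and 0.075 m and angle between the x axis of slat_a and the x axis of crib, either way round below 0.14 rad) and (z of slat_b in the frame of crib between 0.05 and 0.062 m and x of slat_b in the frame of crib between -0.015 and 0.015 m and y of slat_b in the frame of crib between -0.075 and -0.045 m and angle between the x axis of slat_b and the x axis of crib, either way round below 0.14 rad)) or ((z of slat_a in the frame of crib between 0.05 and 0.062 m and x of slat_a in the frame of crib between -0.015 and 0.015 m and y of slat_a in the frame of crib between -0.075 and -0.045 m and angle between the x axis of slat_a and the x axis of crib, either way round below 0.14 rad) and (z of slat_b in the frame of crib between 0.05 and 0.062 m and x of slat_b in the frame of crib between -0.015 and 0.015 m and y of slat_b in the frame of crib between 0.045 and 0.075 m and angle between the x axis of slat_b and the x axis of crib, either way round below 0.14 rad))) and linear speed of each of slat_a, slat_b, mid_a, mid_b below 0.02 m/s); the robot touches nothing.
It fails at once if the offcut or another bystander is moved more than 30 mm (distance of any of offcut, head, ring, grip, sizing_block, mallet from where it was at the start of the episode above 0.03 m).
It also fails if it takes over 72 s, if anything falls off the work surface, if the arm or the gripper's body presses on something with over 40 N, if the wrist force passes 120 N, or if a joint passes its speed limit or range.

### The arm

A 6-joint arm with a two-finger parallel gripper is mounted at the origin on the work surface. World frame = base frame: x ahead of the robot, y to its left, z up, the work surface at z = 0. Lengths are in mm, angles in rad, forces in N, time in s.
With the tool pointing down it reaches from about 350 to 775 mm from the base axis. Payload 7.3 kg.
Tool frame: the origin (TCP) lies at the centre of the arm's flange, where the gripper is bolted on; the fingertips stand 178 mm ahead of it and the grasp point (between the pads) lies 159 mm ahead of it; z points along the fingers, y is the line along which they close (so a half turn about z gives the same grasp; the last joint's range is limited). The gripper opens to 92 mm and grips with 3 to 60 N. Pads are 19 mm wide; open, the fingers measure 130 mm over their backs; the gripper's body (75 mm by 190 mm) begins 47 mm behind the grasp point.
Start: joints at [-1.369, 0.342, 1.524, -0, 1.275, -0.146], TCP at [178.956, -493.561, 404.741] pointing down, gripper open.
Joint ranges: [-2.53, 2.53], [-0.77, 2.02], [0.04, 2.7], [-1, 4.14], [0.28, 2.66], [-3.11, 3.11]. Speed limits (rad/s): [2.57, 2.57, 3.14, 3.14, 3.14, 3.14].

### API

Orientations are given as [roll, pitch, yaw] about the fixed x, y, z axes, in that order (R = Rz(yaw) Ry(pitch) Rx(roll)).
In Python, from plant import * gives the robot as it stands. The module is installed in compiled form; this text tells all that it offers.
- The arm moves only by the shell command python3 -m inch 'ROWS'. ROWS is JSON, a list of rows, each a list of 5 numbers: the shift along the tool's x, y, z in m, then the turn about the tool's z in rad, then the opening, from 0 (shut) to 1 (fully open). In form: [[tx, ty, tz, spin, claw], ...]. A call has 1 to 8 rows; each row is the pose to reach, as a shift and turn from the pose commanded when the call began, along the tool's axes at that moment; what a row does not reach only later rows make up. A row lasts 1/12 s, in which the tool goes at most 41.7 mm and 7.16 degrees, less where a joint would pass 70% of its speed; a pose out of reach is approached as far as the arm can. A call with a gripper value outside its range is refused whole. The fingers move at their own pace and stop on an object; the grip force is fixed at half the most. Time passes only in rows, so rows that repeat a pose let the fingers close. It gives the time, the measured TCP pose, the force, the opening and the grip force at its end, in the units of the state.
- get_obs(): the state, without advancing time (a new reading comes with each control period).
- capture(name): name is "side" or "top"; returns a dict with "color" (400x640x3 uint8, red, green, blue), "intrinsics" (3x3 intrinsics, pixels), "distortion" ([k1, k2, p1, p2, k3] as OpenCV has them; the pictures are not rectified), "pose" (4x4, takes a point from camera to world coordinates). Camera axes: x right, y down, z forward; pixel columns grow to the right and rows downward; lengths in mm; the calibration is good to about 2 mm. A picture is of the moment at which its call begins. There is no depth.
- close_job(): hands the job in; it is judged then, once.
Trained networks look in a picture, given as the dict that the camera call returned (one of the last four; its "shot" number tells which), for a name from the list of things; names that differ only in an ending like _2 or _b are one class to them, and where a whole thing is asked for, a point or a joint stands for the part that bears it (a point fixed in the world has none). Each returns a list of dicts, best first, with "conf" (0 to 1); they miss things now and then, are a little off and sometimes report something else, mostly with a low value. They report only what shows in the picture. A call takes as long as a camera call. They do not tell look-alikes from the thing itself.
- look_for(picture, target): "rect" ([centre column, centre row, width, height] in pixels, round what is visible of it).
- trace(picture, target): "pixels" (400x640 bool, what is visible of it) and "rect" ([centre column, centre row, width, height] in pixels, round what is visible of it).
- tip_of(picture, target): "centre" ([column, row] in pixels: a listed point, or the origin of a listed thing).
The state is a dict: "time": time; "joint_positions": joint angles; "dq": joint speeds; "tau": joint torques, N m; "tool_pos": TCP position; "tcp_rot": TCP orientation; "contact_force": force on the tool from outside, world axes, zero at the start; "moment": the same for the moment, N m; "grip_width": finger opening in mm; "finger_force": force on a finger pad.
Only numpy, scipy, OpenCV 4.12 (cv2) and the standard library are available. Lean on these libraries where they do the work, as an engineer would, in place of code of your own. Each camera call takes 0.05 s, during which the arm holds its last target. There are 200 camera calls.

## Working session

There is one attempt and no reset: what is moved stays moved. The work goes in short steps, Python scripts to look and compute and a shell command to move; the robot and the scene stay as the last step left them, time stands still between calls to the robot, and variables do not carry over. Pictures are saved under pics/ and viewed, at most 10 in all, crops included, and the job is handed in when it is done.

```bash
mkdir -p pics; python3 - <<'E'
from plant import *
import cv2,numpy as np
o=get_obs();print({k:np.round(v,3).tolist() for k,v in o.items()})
for n in("side","top"):
    c=capture(n);cv2.imwrite(f"pics/{n}0.png",c["color"][:,:,::-1])
    print(n,np.round(c["intrinsics"],1).tolist(),c["distortion"],np.round(c["pose"],3).tolist())
    for t in("crib","stock","low_a","mid_a","slat_a","offcut"):
        print(t,[(round(float(d["conf"]),2),np.round(d["rect"]).tolist()) for d in look_for(c,t)])
E
```

```text
{'time': 0.0, 'joint_positions': [-1.369, 0.343, 1.525, 0.0, 1.275, -0.146], 'dq': [0.0, 0.001, -0.0, 0.001, -0.002, -0.0], 'tau': [-0.001, -43.124, -24.422, 0.072, 0.056, -0.0], 'tool_pos': [178.933, -493.415, 404.013], 'tcp_rot': [-3.14, -0.0, 0.348], 'contact_force': [0.159, 0.106, 0.485], 'moment': [0.038, -0.036, 0.01], 'finger_force': 0.0, 'grip_width': 91.915}
side [[470.4, 0.0, 322.3], [0.0, 470.4, 204.4], [0.0, 0.0, 1.0]] [-0.10084474  0.          0.          0.          0.        ] [[-0.974, -0.142, 0.179, 238.252], [-0.228, 0.627, -0.745, 974.055], [-0.007, -0.766, -0.643, 905.076], [0.0, 0.0, 0.0, 1.0]]
crib [(0.77, [310.0, 195.0, 71.0, 33.0])]
stock [(0.84, [278.0, 295.0, 112.0, 76.0]), (0.3, [242.0, 355.0, 48.0, 42.0])]
low_a [(0.9, [310.0, 198.0, 64.0, 14.0]), (0.75, [220.0, 216.0, 18.0, 22.0]), (0.6, [312.0, 172.0, 62.0, 12.0])]
mid_a [(0.74, [291.0, 178.0, 15.0, 45.0]), (0.74, [392.0, 189.0, 25.0, 26.0]), (0.57, [331.0, 172.0, 12.0, 46.0])]
slat_a [(0.82, [278.0, 285.0, 83.0, 28.0]), (0.82, [287.0, 259.0, 77.0, 19.0]), (0.64, [407.0, 318.0, 83.0, 28.0])]
offcut [(0.84, [273.0, 313.0, 53.0, 22.0])]
top [[473.2, 0.0, 310.6], [0.0, 473.2, 200.0], [0.0, 0.0, 1.0]] [0.0234796 0.        0.        0.        0.       ] [[0.002, -0.98, 0.197, 239.513], [-1.0, 0.001, 0.018, -25.266], [-0.017, -0.197, -0.98, 1326.91], [0.0, 0.0, 0.0, 1.0]]
crib [(0.72, [364.0, 189.0, 82.0, 76.0])]
stock [(0.84, [216.0, 197.0, 82.0, 80.0])]
low_a [(0.93, [384.0, 183.0, 28.0, 71.0]), (0.62, [340.0, 190.0, 27.0, 68.0]), (0.54, [380.0, 202.0, 74.0, 20.0])]
mid_a [(0.66, [381.0, 203.0, 73.0, 20.0]), (0.64, [358.0, 164.0, 74.0, 26.0])]
slat_a [(0.85, [218.0, 197.0, 14.0, 73.0]), (0.69, [199.0, 312.0, 40.0, 74.0])]
offcut [(0.79, [187.0, 200.0, 15.0, 44.0]), (0.49, [298.0, 114.0, 21.0, 25.0]), (0.39, [379.0, 202.0, 75.0, 22.0])]
```

```bash
python3 - <<'E'
import cv2
t=cv2.imread("pics/top0.png");s=cv2.imread("pics/side0.png")
cv2.imwrite("pics/t0c.png",cv2.resize(t[90:390,150:550],None,fx=2,fy=2,interpolation=cv2.INTER_CUBIC))
cv2.imwrite("pics/s0c.png",cv2.resize(s[100:400,150:550],None,fx=2,fy=2,interpolation=cv2.INTER_CUBIC))
E
```

```text
(no output)
```

View pics/t0c.png

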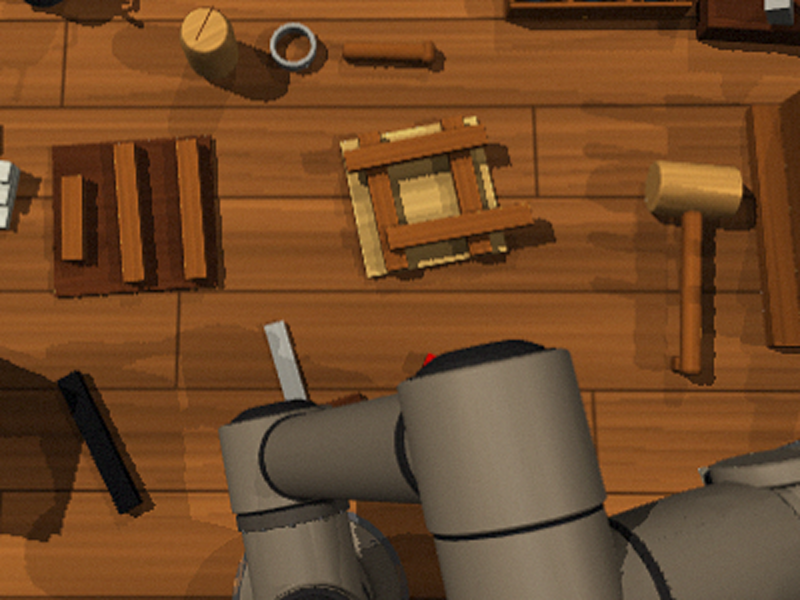

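View pics/s0c.png

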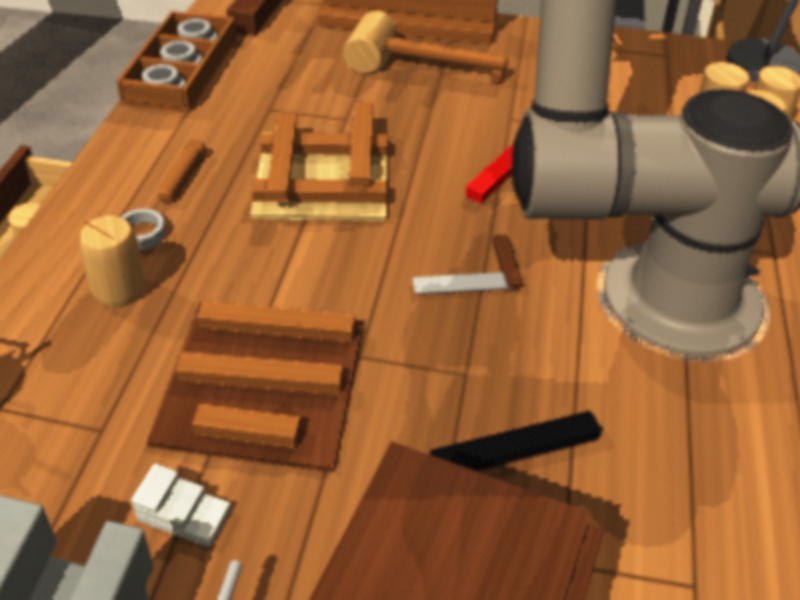

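Top crop: the crib is at about (425,195), with the near second-layer slat's right end sticking out to (535,215). The stock board is at (135,215), with full slats at (130,212) and (192,210) and the offcut at (72,217).

Possible mix-ups, in top-crop pixels:
- **For the slats:** the black bar at (100,440), the red piece at (430,358), the offcut at (72,217) and the grip at (390,52).
- **Chosen:** the cherry slats at (130,212) and (192,210), and mid slat (460,227).

Next I'll fit models to the traces in both views.

```bash
cat > h.py <<'E'
from plant import *
import cv2,numpy as np
from scipy.optimize import minimize
def proj(c,P):
    T=np.linalg.inv(c["pose"]);
    return cv2.projectPoints(np.asarray(P,float).reshape(-1,1,3),cv2.Rodrigues(T[:3,:3])[0],T[:3,3],c["intrinsics"],c["distortion"])[0][:,0]
def ray(c,uv,z):  # pixel -> world at height z
    n=cv2.undistortPoints(np.float64(uv).reshape(-1,1,2),c["intrinsics"],c["distortion"])[:,0]
    d=np.c_[n,np.ones(len(n))]@c["pose"][:3,:3].T;o=c["pose"][:3,3]
    return o+d*((z-o[2])/d[:,2])[:,None]
def box(p,size):  # p=x,y,yaw,z
    x,y,a,z=p;L,W,H=size
    C=np.array([[i*L/2,j*W/2,k*H] for i in(-1,1) for j in(-1,1) for k in(0,1)])
    R=np.array([[np.cos(a),-np.sin(a),0],[np.sin(a),np.cos(a),0],[0,0,1]])
    return C@R.T+[x,y,z]
S=4
def draw(c,p,size):
    h=cv2.convexHull(proj(c,box(p,size)).astype(np.float32))[:,0]
    m=np.zeros((400*S,640*S),np.uint8)
    cv2.fillConvexPoly(m,np.round(((h+.5)*S-.5)*16).astype(np.int32),255,shift=4)
    return cv2.resize(m,(640,400),interpolation=cv2.INTER_AREA)/255.
def fit(views,p0,size,zfix=None,occ=None):
    # views: [(cam,mask)], occ: list of masks of what hides it
    def f(q):
        p=[q[0],q[1],q[2]/100,q[3] if zfix is None else zfix];e=0
        for i,(c,m) in enumerate(views):
            d=draw(c,p,size)
            if occ is not None:d=d*(1-occ[i])
            e+=np.abs(d-m).sum()
        return e
    x0=[p0[0],p0[1],p0[2]*100]+([p0[3]] if zfix is None else [])
    r=minimize(f,x0,method="Nelder-Mead",options=dict(initial_simplex=np.array([x0]+[np.array(x0)+8*np.eye(len(x0))[i] for i in range(len(x0))]),xatol=.1,fatol=.1,maxiter=200))
    q=r.x;return np.array([q[0],q[1],q[2]/100,q[3] if zfix is None else zfix]),r.fun
SL=(200,30,22);OF=(120,30,22);CR=(200,200,12)
E
cat > m.py <<'E'
from h import *
ct,cs=capture("top"),capture("side")
tr={}
for n,c in(("t",ct),("s",cs)):
    for t in("low_a","mid_a","slat_a","crib"):
        tr[n,t]=trace(c,t)
        print(n,t,[(round(float(d["conf"]),2),np.round(d["rect"]).tolist(),int(d["pixels"].sum()),np.round(ray(c,[d["rect"][:2]],56 if t!="slat_a" else 32)[0]).tolist()) for d in tr[n,t]])
import pickle;pickle.dump((ct,cs,tr),open("d.pkl","wb"))
for n,im in(("t",ct),("s",cs)):
    v=im["color"][:,:,::-1].copy();o=v.copy()
    for i,t in enumerate(("low_a","mid_a","slat_a","crib")):
        for d in tr[n,t]: 
            if d["conf"]>.5:o[d["pixels"]]=[(255,0,0),(0,255,0),(255,255,0),(255,0,255)][i]
    r=(slice(120,270),slice(300,440)) if n=="t" else (slice(130,330),slice(200,380))
    cv2.imwrite(f"pics/o{n}.png",cv2.resize(np.hstack([v[r],o[r]]),None,fx=2,fy=2))
E
python3 m.py
```

```text
t low_a [(0.86, [382.0, 183.0, 31.0, 75.0], 574, [544.0, -198.0, 56.0]), (0.75, [340.0, 190.0, 25.0, 72.0], 613, [522.0, -83.0, 56.0])]
t mid_a [(0.71, [358.0, 164.0, 71.0, 28.0], 870, [598.0, -132.0, 56.0]), (0.6, [378.0, 202.0, 72.0, 19.0], 775, [490.0, -187.0, 56.0])]
t slat_a [(0.95, [216.0, 196.0, 15.0, 72.0], 878, [513.0, 263.0, 32.0]), (0.86, [198.0, 310.0, 40.0, 72.0], 874, [199.0, 298.0, 32.0]), (0.84, [246.0, 195.0, 19.0, 75.0], 869, [515.0, 178.0, 32.0])]
t crib [(0.62, [361.0, 190.0, 80.0, 83.0], 2174, [524.0, -141.0, 56.0])]
s low_a [(0.69, [310.0, 195.0, 66.0, 12.0], 593, [518.0, -42.0, 56.0]), (0.35, [310.0, 194.0, 68.0, 34.0], 1158, [518.0, -49.0, 56.0])]
s mid_a [(0.98, [290.0, 178.0, 14.0, 42.0], 440, [596.0, -110.0, 56.0]), (0.77, [330.0, 172.0, 13.0, 45.0], 423, [486.0, -166.0, 56.0]), (0.61, [394.0, 189.0, 23.0, 24.0], 328, [285.0, -124.0, 56.0])]
s slat_a [(0.85, [407.0, 319.0, 84.0, 31.0], 1211, [204.0, 312.0, 32.0]), (0.72, [280.0, 286.0, 84.0, 23.0], 1196, [509.0, 282.0, 32.0]), (0.59, [289.0, 260.0, 79.0, 20.0], 1132, [515.0, 193.0, 32.0])]
s crib []
```

```bash
cat > f.py <<'E'
from h import *
import pickle
ct,cs,tr=pickle.load(open("d.pkl","rb"))
def pick(n,t,xy,z):
    c=ct if n=="t" else cs
    d=min(tr[n,t],key=lambda d:np.hypot(*(ray(c,[d["rect"][:2]],z)[0,:2]-xy)));return d["pixels"].astype(float)
def go(nm,t,p0,size=SL):
    V=[(c,pick(n,t,p0[:2],p0[3])) for n,c in(("t",ct),("s",cs))]
    for z in(None,p0[3]):
        p,e=fit(V,p0,size,z);print(nm,np.round(p,3),round(e),[int(m.sum()) for _,m in V])
    # each view by itself
    print("   top",np.round(fit(V[:1],p0,size,p0[3])[0],3),"side",np.round(fit(V[1:],p0,size,p0[3])[0],3))
    return p
ma=go("midfar","mid_a",(598,-130,1.72,34));mb=go("midnear","mid_a",(488,-185,1.72,34))
go("slat1","slat_a",(513,178,0.03,10));go("slat2","slat_a",(513,263,0.03,10))
occ=draw(ct,ma,SL);occ=np.maximum(occ,draw(ct,mb,SL))
for xy in((522,-83),(544,-198)):
    m=pick("t","low_a",xy,56)
    print("low top",np.round(fit([(ct,m)],(*xy,.17,12),SL,12,[occ])[0],3))
E
python3 f.py
```

```text
midfar [ 600.903 -132.787    1.772   30.62 ] 150 [870, 440]
midfar [ 599.833 -132.125    1.769   34.   ] 163 [870, 440]
   top [ 598.939 -132.876    1.776   34.   ] side [ 601.709 -129.662    1.781   34.   ]
midnear [ 489.909 -193.047    1.754   28.142] 181 [775, 423]
midnear [ 488.494 -188.681    1.752   34.   ] 203 [775, 423]
   top [ 486.263 -186.555    1.753   34.   ] side [ 490.008 -188.642    1.754   34.   ]
slat1 [5.19129e+02 1.83106e+02 9.60000e-02 7.03100e+00] 150 [869, 1132]
slat1 [5.19280e+02 1.84081e+02 9.90000e-02 1.00000e+01] 201 [869, 1132]
   top [5.17780e+02 1.82356e+02 9.80000e-02 1.00000e+01] side [5.20102e+02 1.85802e+02 8.90000e-02 1.00000e+01]
slat2 [5.16125e+02 2.71422e+02 1.21000e-01 6.44400e+00] 169 [878, 1196]
slat2 [5.15615e+02 2.71976e+02 1.13000e-01 1.00000e+01] 232 [878, 1196]
   top [5.14432e+02 2.70594e+02 1.25000e-01 1.00000e+01] side [5.15596e+02 2.73743e+02 1.13000e-01 1.00000e+01]
low top [ 5.28095e+02 -8.66210e+01  1.99000e-01  1.20000e+01]
low top [ 5.52869e+02 -2.04700e+02  1.83000e-01  1.20000e+01]
```

View pics/ot.png

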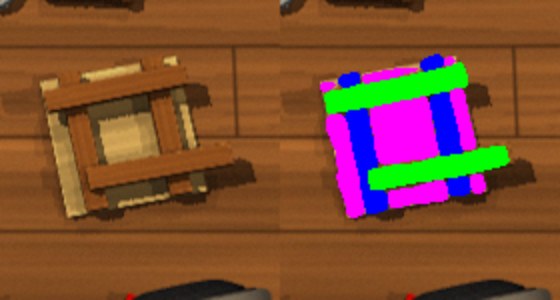

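The crib crop shows the near mid slat (green, crop (160,167)) sticking out to the right; the masks match the wood. The fitted heights (28–31 and 7 mm) agree with the nominal 34 and 10 mm within error.

```bash
cat > plan.py <<'E'
import sys;from h import *
def plan(x,y,z,yaw):
    o=get_obs();a=o["tcp_rot"][2];d=np.array([x,y,z])-o["tool_pos"]
    dy=(yaw-a+np.pi)%(2*np.pi)-np.pi
    print("rows: tx %.4f ty %.4f tz %.4f spin %.3f"%((d[0]*np.cos(a)+d[1]*np.sin(a))/1e3,(d[0]*np.sin(a)-d[1]*np.cos(a))/1e3,-d[2]/1e3,-dy),"now",np.round(o["tool_pos"],1),np.round(o["tcp_rot"],3))
if __name__=="__main__":plan(*map(float,sys.argv[1:5]))
E
cat >> f.py <<'E'
m=tr["t","crib"][0]["pixels"].astype(float)
for q in((528,-86.6,.2,12),(552.9,-204.7,.2,12)):occ=np.maximum(occ,draw(ct,q,SL))
print("board",np.round(fit([(ct,m)],(540,-145,.2,0),CR,0,[occ])[0],3))
E
python3 f.py | tail -1; python3 plan.py 488 -188 340 1.755
```

```text
board [ 5.40660e+02 -1.43946e+02  1.96000e-01  0.00000e+00]
rows: tx 0.3947 ty -0.1819 tz 0.0647 spin -1.407 now [ 178.9 -493.6  404.7] [3.141 0.    0.348]
```

```bash
python3 -m inch '[[0.25,-0.115,0.03,-0.85,1],[0.25,-0.115,0.03,-0.85,1],[0.25,-0.115,0.03,-0.85,1],[0.25,-0.115,0.03,-0.85,1],[0.25,-0.115,0.03,-0.85,1],[0.25,-0.115,0.03,-0.85,1],[0.25,-0.115,0.03,-0.85,1],[0.25,-0.115,0.03,-0.85,1]]'; python3 plan.py 488.2 -188 300 1.755
```

```text
time: 1.87
tool_pos: [377.3, -296.8, 374.3]
tcp_rot: [-3.141, -0.002, 1.208]
contact_force: [-0.2, -0.3, 0.2]
grip_width: 91.6
finger_force: 0.0
rows: tx 0.1411 ty 0.0650 tz 0.0743 spin -0.547 now [ 377.3 -296.8  374.3] [-3.141e+00 -2.000e-03  1.208e+00]
```

```bash
python3 -m inch '[[0.141,0.065,0.074,-0.547,1],[0.141,0.065,0.074,-0.547,1],[0.141,0.065,0.074,-0.547,1],[0.141,0.065,0.074,-0.547,1],[0.141,0.065,0.074,-0.547,1],[0.141,0.065,0.074,-0.547,1],[0.141,0.065,0.074,-0.547,1]]'; python3 plan.py 488.2 -188 217 1.755
```

```text
time: 2.45
tool_pos: [486.7, -192.9, 300.7]
tcp_rot: [-3.141, 0.0, 1.743]
contact_force: [-0.8, -0.4, -0.5]
grip_width: 91.7
finger_force: 0.0
rows: tx 0.0046 ty 0.0023 tz 0.0837 spin -0.012 now [ 486.7 -192.9  300.7] [-3.141  0.     1.743]
```

```bash
python3 -m inch '[[0,0,0.03,0,1],[0,0,0.06,0,1],[0,0,0.083,0,1],[0,0,0.083,0,1],[0,0,0.083,0,1]]'; python3 plan.py 488.2 -188 217 1.755
```

```text
time: 2.87
tool_pos: [486.1, -193.9, 218.0]
tcp_rot: [-3.141, -0.0, 1.742]
contact_force: [0.3, -0.4, -0.1]
grip_width: 92.0
finger_force: 0.0
rows: tx 0.0054 ty 0.0031 tz 0.0010 spin -0.013 now [ 486.1 -193.9  218. ] [-3.141 -0.     1.742]
```

```bash
python3 -m inch '[[0.005,0.003,0.001,-0.013,1],[0.005,0.003,0.001,-0.013,0.4],[0.005,0.003,0.001,-0.013,0],[0.005,0.003,0.001,-0.013,0],[0.005,0.003,0.001,-0.013,0],[0.005,0.003,0.001,-0.013,0],[0.005,0.003,0.001,-0.013,0],[0.005,0.003,0.001,-0.013,0]]';python3 -m inch '[[0,0,0,0,0],[0,0,0,0,0],[0,0,0,0,0]]'; python3 plan.py 481.5 -157.5 217 1.771
```

```text
time: 3.53
tool_pos: [488.8, -187.2, 216.8]
tcp_rot: [3.142, 0.0, 1.758]
contact_force: [-0.4, 0.7, -0.0]
grip_width: 50.0
finger_force: 0.0
time: 3.78
tool_pos: [488.8, -187.2, 216.7]
tcp_rot: [3.142, 0.0, 1.758]
contact_force: [0.7, 0.6, -0.6]
grip_width: 29.7
finger_force: 15.6
rows: tx 0.0306 ty -0.0017 tz -0.0003 spin -0.013 now [ 488.8 -187.2  216.7] [3.142 0.    1.758]
```

```bash
python3 -m inch '[[0.005,0,0,-0.003,0],[0.01,-0.001,0,-0.006,0],[0.016,-0.001,0,-0.009,0],[0.022,-0.001,0,-0.013,0],[0.028,-0.002,0,-0.013,0],[0.031,-0.002,0,-0.013,0],[0.031,-0.002,0,-0.013,0],[0.031,-0.002,0,-0.013,0]]'; python3 -m inch '[[0,0,0,0,0.3],[0,0,0,0,0.6],[0,0,0,0,0.6],[0,0,0,0,0.6],[0,0,-0.03,0,0.6],[0,0,-0.07,0,0.8],[0,0,-0.11,0,1],[0,0,-0.11,0,1]]'; python3 plan.py 430 100 330 1.2
```

```text
time: 4.45
tool_pos: [481.1, -156.8, 216.7]
tcp_rot: [-3.141, 0.0, 1.771]
contact_force: [0.7, -0.8, -1.0]
grip_width: 29.7
finger_force: 30.0
time: 5.12
tool_pos: [482.7, -157.9, 333.9]
tcp_rot: [3.131, 0.008, 1.771]
contact_force: [1.5, -0.4, 0.9]
grip_width: 70.8
finger_force: 0.0
rows: tx 0.2633 ty -0.0004 tz 0.0039 spin 0.571 now [ 482.7 -157.9  333.9] [3.131 0.008 1.771]
```

```bash
python3 -m inch '[[0.17,-0.018,0,0.85,0.65],[0.17,-0.018,0,0.85,0.65],[0.17,-0.018,0,0.85,0.65],[0.17,-0.018,0,0.85,0.65],[0.17,-0.018,0,0.85,0.65],[0.17,-0.018,0,0.85,0.65],[0.17,-0.018,0,0.85,0.65],[0.17,-0.018,0,0.85,0.65]]'; python3 plan.py 519 183.5 330 0.098
```

```text
time: 5.78
tool_pos: [429.6, 6.3, 326.8]
tcp_rot: [3.141, -0.0, 0.917]
contact_force: [0.4, -0.4, 0.1]
grip_width: 59.7
finger_force: 0.0
rows: tx 0.1950 ty -0.0368 tz -0.0032 spin 0.819 now [429.6   6.3 326.8] [ 3.141 -0.     0.917]
```

```bash
python3 -m inch '[[0.195,-0.037,0,0.819,0.65],[0.195,-0.037,0,0.819,0.65],[0.195,-0.037,0,0.819,0.65],[0.195,-0.037,0,0.819,0.65],[0.195,-0.037,0,0.819,0.65],[0.195,-0.037,0,0.819,0.65],[0.195,-0.037,0,0.819,0.65],[0.195,-0.037,0,0.819,0.65]]'; python3 plan.py 519 183.5 192 0.098
cat > chk.py <<'E'
import sys;from h import *
# third arg layer: fit slats near given spots in top(+side)
ct,cs=capture("top"),capture("side")
def near(c,t,xy,z):
    L=trace(c,t);L=[(np.hypot(*(ray(c,[d["rect"][:2]],z)[0,:2]-np.array(xy))),i) for i,d in enumerate(L)],L
    if not L[0]:return None
    k=min(L[0]);return L[1][k[1]]["pixels"].astype(float) if k[0]<40 else None
def chk(t,p0):
    V=[];s=""
    for n,c in(("top",ct),("side",cs)):
        m=near(c,t,p0[:2],p0[3]+15)
        if m is not None:V.append((c,m));s+=n+" "
    for z in (p0[3],None):
      if V and (z is not None or len(V)==2):
        p,e=fit(V,p0,SL,z);a=.2;d=p[:2]-[540.6,-145]
        print(t,s,np.round(p,3),"crib frame",np.round([d[0]*np.cos(a)+d[1]*np.sin(a),-d[0]*np.sin(a)+d[1]*np.cos(a)],1),round(e),[int(m.sum()) for _,m in V])
E
cat > c1.py <<'E'
from chk import *
chk("mid_a",(599.5,-133,1.771,34));chk("mid_a",(481.7,-157,1.771,34))
v=[cv2.resize(c["color"][r][:,:,::-1],(390,390)) for c,r in((ct,np.s_[120:270,300:450]),(cs,np.s_[130:330,200:400]))]
cv2.imwrite("pics/c1.png",np.hstack(v))
E
python3 c1.py
```

```text
time: 6.45
tool_pos: [518.5, 184.3, 326.0]
tcp_rot: [3.141, 0.001, 0.102]
contact_force: [-0.4, 0.9, -0.6]
grip_width: 59.2
finger_force: 0.0
rows: tx 0.0004 ty 0.0008 tz 0.1340 spin 0.004 now [518.5 184.3 326. ] [3.141e+00 1.000e-03 1.020e-01]
mid_a top  [ 598.865 -132.028    1.779   34.   ] crib frame [59.7  1.1] 92 [824]
mid_a top side  [ 479.402 -159.959    1.764   34.   ] crib frame [-63.   -2.5] 129 [876, 417]
mid_a top side  [ 480.811 -161.695    1.768   26.243] crib frame [-61.9  -4.5] 101 [876, 417]
```

View pics/c1.png

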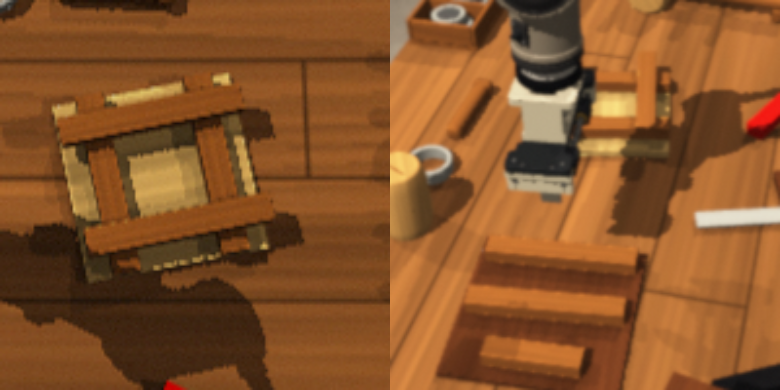

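The near mid slat is back in line: it sits at (180,225) in the left panel, level with the far one, at crib y ≈ -2.5 mm. The gripper stands over the first full slat, at (565,255) in the right panel. Descending to grasp.

```bash
python3 -m inch '[[0,0.001,0.04,0.004,0.65],[0,0.001,0.08,0.004,0.65],[0,0.001,0.11,0.004,0.65],[0,0.001,0.128,0.004,0.65],[0,0.001,0.134,0.004,0.65],[0,0.001,0.134,0.004,0.65]]';python3 -m inch '[[0,0,0,0,0],[0,0,0,0,0],[0,0,0,0,0],[0,0,0,0,0],[0,0,0,0,0],[0,0,0,0,0],[0,0,0,0,0]]';python3 -m inch '[[0,0,-0.02,0,0],[0,0,-0.05,0,0],[0,0,-0.08,0,0],[0,0,-0.12,0,0],[0,0,-0.12,0,0]]';  python3 plan.py 552.5 -203.8 320 0.20
```

```text
time: 7.25
tool_pos: [518.0, 182.1, 191.5]
tcp_rot: [3.141, 0.003, 0.098]
contact_force: [0.7, -0.2, 0.7]
grip_width: 59.7
finger_force: 0.0
time: 7.83
tool_pos: [518.5, 182.6, 193.5]
tcp_rot: [-3.142, -0.001, 0.098]
contact_force: [-1.6, -0.2, 6.0]
grip_width: 29.7
finger_force: 30.0
time: 8.25
tool_pos: [519.9, 183.0, 319.8]
tcp_rot: [-3.14, -0.012, 0.098]
contact_force: [2.0, 0.0, -0.6]
grip_width: 29.8
finger_force: 30.0
rows: tx -0.0054 ty 0.3881 tz -0.0002 spin -0.102 now [519.9 183.  319.8] [-3.14  -0.012  0.098]
```

```bash
python3 -m inch '[[-0.003,0.28,0,-0.07,0],[-0.003,0.28,0,-0.07,0],[-0.003,0.28,0,-0.07,0],[-0.003,0.28,0,-0.07,0],[-0.003,0.28,0,-0.07,0],[-0.003,0.28,0,-0.07,0],[-0.003,0.28,0,-0.07,0],[-0.003,0.28,0,-0.07,0]]'; python3 plan.py 552.5 -203.8 290 0.20
```

```text
time: 8.92
tool_pos: [542.9, -101.7, 312.5]
tcp_rot: [3.139, -0.001, 0.163]
contact_force: [-0.3, -0.7, -0.7]
grip_width: 29.6
finger_force: 30.0
rows: tx -0.0071 ty 0.1023 tz 0.0225 spin -0.037 now [ 542.9 -101.7  312.5] [ 3.139e+00 -1.000e-03  1.630e-01]
```

```bash
python3 -m inch '[[-0.003,0.04,0.01,-0.02,0],[-0.005,0.08,0.02,-0.037,0],[-0.007,0.1,0.022,-0.037,0],[-0.007,0.102,0.022,-0.037,0],[-0.007,0.102,0.022,-0.037,0],[-0.007,0.102,0.022,-0.037,0],[-0.007,0.102,0.022,-0.037,0]]'; python3 plan.py 552.5 -203.8 241 0.20
cat > c2.py <<'E'
from chk import *
chk("slat_a",(552.5,-203.8,.2,106))
v=[cv2.resize(c["color"][r][:,:,::-1],(390,390)) for c,r in((ct,np.s_[120:270,300:450]),(cs,np.s_[100:300,200:400]))]
cv2.imwrite("pics/c2.png",np.hstack(v))
E
python3 c2.py
```

```text
time: 9.5
tool_pos: [552.8, -196.6, 290.9]
tcp_rot: [-3.141, -0.0, 0.206]
contact_force: [-0.8, 0.5, -0.3]
grip_width: 30.0
finger_force: 30.0
rows: tx -0.0018 ty 0.0070 tz 0.0499 spin 0.006 now [ 552.8 -196.6  290.9] [-3.141 -0.     0.206]
slat_a side  [ 5.53871e+02 -1.95538e+02  1.90000e-01  1.06000e+02] crib frame [  3.  -52.2] 219 [563]
```

View pics/c2.png

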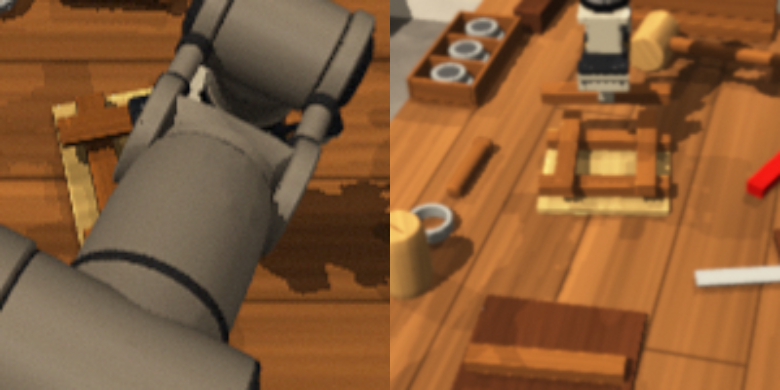

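The first slat hangs level in the gripper above the crib, at (605,95) in the right panel; the stuck-out slat stays in line. Lowering it, with a 7 mm sideways correction.

```bash
python3 -m inch '[[-0.002,0.007,0,0.006,0],[-0.002,0.007,0.02,0.006,0],[-0.002,0.007,0.036,0.006,0],[-0.002,0.007,0.044,0.006,0],[-0.002,0.007,0.047,0.006,0],[-0.002,0.007,0.047,0.006,0]]'; python3 plan.py 552.5 -203.8 240 0.20
```

```text
time: 10.2
tool_pos: [552.2, -205.5, 243.2]
tcp_rot: [-3.141, 0.001, 0.199]
contact_force: [0.4, 0.8, -1.1]
grip_width: 30.1
finger_force: 30.0
rows: tx 0.0006 ty -0.0016 tz 0.0032 spin -0.001 now [ 552.2 -205.5  243.2] [-3.141e+00  1.000e-03  1.990e-01]
```

```bash
python3 -m inch '[[0,-0.0015,0.001,0,0],[0,-0.0015,0.002,0,0],[0,-0.0015,0.003,0,0],[0,-0.0015,0.003,0,0]]'; python3 -m inch '[[0,0,0,0,0.35],[0,0,0,0,0.6],[0,0,0,0,0.6],[0,0,0,0,0.6],[0,0,0,0,0.6],[0,0,-0.025,0,0.6],[0,0,-0.06,0,0.65],[0,0,-0.085,0,0.65]]'; python3 plan.py 516 271.5 330 0.118
```

```text
time: 10.53
tool_pos: [552.1, -203.9, 241.1]
tcp_rot: [3.141, -0.001, 0.199]
contact_force: [0.2, 0.3, -0.3]
grip_width: 29.5
finger_force: 30.0
time: 11.2
tool_pos: [552.1, -204.0, 327.6]
tcp_rot: [3.141, -0.001, 0.199]
contact_force: [1.0, 0.3, 0.7]
grip_width: 59.2
finger_force: 0.0
rows: tx 0.0585 ty -0.4732 tz -0.0024 spin 0.081 now [ 552.1 -204.   327.6] [ 3.141e+00 -1.000e-03  1.990e-01]
```

```bash
python3 -m inch '[[0.037,-0.3,0,0.05,0.65],[0.037,-0.3,0,0.05,0.65],[0.037,-0.3,0,0.05,0.65],[0.037,-0.3,0,0.05,0.65],[0.037,-0.3,0,0.05,0.65],[0.037,-0.3,0,0.05,0.65],[0.037,-0.3,0,0.05,0.65],[0.037,-0.3,0,0.05,0.65]]'; python3 plan.py 516 271.5 330 0.118;
cat > c3.py <<'E'
from chk import *
chk("slat_a",(552.5,-203.8,.2,56));chk("slat_a",(516,271.5,.118,10))
v=[cv2.resize(c["color"][r][:,:,::-1],(390,390)) for c,r in((ct,np.s_[120:270,300:450]),(cs,np.s_[130:330,200:400]))]
cv2.imwrite("pics/c3.png",np.hstack(v))
E
python3 c3.py
```

```text
time: 11.87
tool_pos: [527.9, 102.3, 325.9]
tcp_rot: [-3.14, -0.0, 0.153]
contact_force: [-0.3, -0.7, -0.1]
grip_width: 59.8
finger_force: 0.0
rows: tx 0.0140 ty -0.1690 tz -0.0041 spin 0.035 now [527.9 102.3 325.9] [-3.14  -0.     0.153]
slat_a top  [ 5.51970e+02 -2.04446e+02  1.94000e-01  5.60000e+01] crib frame [ -0.7 -60.5] 109 [833]
slat_a top side  [5.16102e+02 2.74041e+02 1.14000e-01 1.00000e+01] crib frame [ 59.2 415.6] 874 [180, 1121]
slat_a top side  [5.17512e+02 2.71258e+02 1.15000e-01 6.24600e+00] crib frame [ 60.1 412.5] 857 [180, 1121]
```

View pics/c3.png

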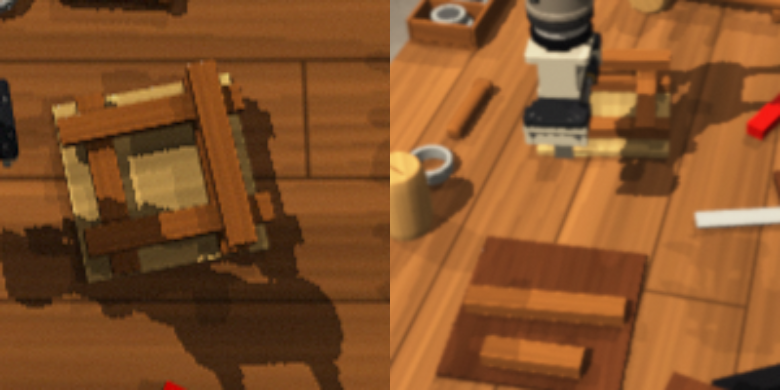

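The first slat lies on the crib's -y side (left panel, (222,155)), fitted at crib (-0.7, -60.5). The second full slat is at (545,303) in the right panel, and the offcut at (530,355) is untouched. Going for the second slat.

```bash
python3 -m inch '[[0.007,-0.06,0,0.035,0.65],[0.012,-0.11,0,0.035,0.65],[0.014,-0.15,0,0.035,0.65],[0.014,-0.168,0,0.035,0.65],[0.014,-0.168,0,0.035,0.65],[0.014,-0.168,0,0.035,0.65],[0.014,-0.168,0,0.035,0.65]]'; python3 plan.py 516.3 271.8 192 0.118
```

```text
time: 12.75
tool_pos: [518.4, 264.4, 325.4]
tcp_rot: [3.141, 0.0, 0.113]
contact_force: [-0.1, 0.8, -0.3]
grip_width: 59.6
finger_force: 0.0
rows: tx -0.0012 ty -0.0076 tz 0.1334 spin -0.005 now [518.4 264.4 325.4] [3.141 0.    0.113]
```

```bash
python3 -m inch '[[-0.001,-0.0075,0.03,-0.005,0.65],[-0.001,-0.0075,0.07,-0.005,0.65],[-0.001,-0.0075,0.1,-0.005,0.65],[-0.001,-0.0075,0.122,-0.005,0.65],[-0.001,-0.0075,0.132,-0.005,0.65],[-0.001,-0.0075,0.132,-0.005,0.65],[-0.001,-0.0075,0.132,-0.005,0.65]]'; python3 plan.py 516.3 271.8 192 0.118
```

```text
time: 13.33
tool_pos: [517.0, 271.8, 194.3]
tcp_rot: [3.141, -0.0, 0.117]
contact_force: [0.6, 0.2, 0.4]
grip_width: 59.7
finger_force: 0.0
rows: tx -0.0007 ty -0.0000 tz 0.0023 spin -0.001 now [517.  271.8 194.3] [ 3.141 -0.     0.117]
```

```bash
python3 -m inch '[[0,0,0.001,0,0],[0,0,0.001,0,0],[0,0,0.001,0,0],[0,0,0.001,0,0],[0,0,0.001,0,0],[0,0,0.001,0,0],[0,0,0.001,0,0]]';python3 -m inch '[[0,0,-0.02,0,0],[0,0,-0.05,0,0],[0,0,-0.08,0,0],[0,0,-0.12,0,0],[0,0,-0.12,0,0]]';  python3 plan.py 528.7 -86.2 300 0.20
```

```text
time: 13.92
tool_pos: [516.2, 273.1, 193.3]
tcp_rot: [3.142, -0.001, 0.119]
contact_force: [-0.3, -0.9, 5.7]
grip_width: 29.5
finger_force: 30.0
time: 14.33
tool_pos: [517.5, 273.8, 320.1]
tcp_rot: [-3.139, -0.012, 0.119]
contact_force: [3.3, 1.3, 0.4]
grip_width: 29.8
finger_force: 30.0
rows: tx -0.0317 ty 0.3588 tz 0.0201 spin -0.081 now [517.5 273.8 320.1] [-3.139 -0.012  0.119]
```

```bash
python3 -m inch '[[-0.023,0.26,0,-0.06,0],[-0.023,0.26,0,-0.06,0],[-0.023,0.26,0,-0.06,0],[-0.023,0.26,0,-0.06,0],[-0.023,0.26,0,-0.06,0],[-0.023,0.26,0,-0.06,0],[-0.023,0.26,0,-0.06,0],[-0.023,0.26,0,-0.06,0]]'; python3 plan.py 528.7 -86.2 290 0.20
```

```text
time: 15.0
tool_pos: [524.2, 9.3, 312.5]
tcp_rot: [3.141, 0.0, 0.174]
contact_force: [0.3, 0.8, -0.6]
grip_width: 29.9
finger_force: 30.0
rows: tx -0.0121 ty 0.0948 tz 0.0225 spin -0.026 now [524.2   9.3 312.5] [3.141 0.    0.174]
```

```bash
python3 -m inch '[[-0.005,0.035,0.01,-0.02,0],[-0.01,0.07,0.02,-0.026,0],[-0.012,0.09,0.022,-0.026,0],[-0.012,0.095,0.022,-0.026,0],[-0.012,0.095,0.022,-0.026,0],[-0.012,0.095,0.022,-0.026,0],[-0.012,0.095,0.022,-0.026,0]]'; python3 plan.py 528.7 -86.2 241 0.20; python3 - <<'E'
from chk import *
chk("slat_a",(528.7,-82,.2,106))
E
```

```text
time: 15.58
tool_pos: [529.2, -81.8, 290.9]
tcp_rot: [-3.141, -0.0, 0.206]
contact_force: [0.4, -0.1, -0.6]
grip_width: 29.8
finger_force: 30.0
rows: tx -0.0014 ty 0.0042 tz 0.0499 spin 0.006 now [529.2 -81.8 290.9] [-3.141 -0.     0.206]
slat_a side  [ 5.28521e+02 -8.07850e+01  1.92000e-01  1.06000e+02] crib frame [ 0.9 65.3] 286 [614]
```

```bash
python3 -m inch '[[-0.001,0.004,0,0.006,0],[-0.001,0.004,0.02,0.006,0],[-0.001,0.004,0.036,0.006,0],[-0.001,0.004,0.044,0.006,0],[-0.001,0.004,0.047,0.006,0],[-0.001,0.004,0.047,0.006,0]]'; python3 plan.py 528.7 -86.2 240 0.20
```

```text
time: 16.28
tool_pos: [528.9, -87.6, 243.3]
tcp_rot: [-3.141, 0.001, 0.199]
contact_force: [0.4, 1.0, -0.3]
grip_width: 29.9
finger_force: 30.0
rows: tx 0.0000 ty -0.0014 tz 0.0033 spin -0.001 now [528.9 -87.6 243.3] [-3.141e+00  1.000e-03  1.990e-01]
```

```bash
python3 -m inch '[[0,-0.0015,0.001,0,0],[0,-0.0015,0.002,0,0],[0,-0.0015,0.003,0,0],[0,-0.0015,0.003,0,0]]'; python3 -m inch '[[0,0,0,0,0.35],[0,0,0,0,0.6],[0,0,0,0,0.6],[0,0,0,0,0.6],[0,0,0,0,0.6],[0,0,-0.025,0,0.6],[0,0,-0.06,0,0.65],[0,0,-0.1,0,0.65]]';python3 -m inch '[[0,-0.28,0,0,0.65],[0,-0.28,0,0,0.65],[0,-0.28,0,0,0.65],[0,-0.28,0,0,0.65],[0,-0.28,0,0,0.65],[0,-0.28,0,0,0.65],[0,-0.28,0,0,0.65],[0,-0.28,0,0,0.65]]'
cat > c4.py <<'E'
from chk import *
chk("slat_a",(552.5,-203.8,.2,56));chk("slat_a",(528.7,-86.2,.2,56))
chk("mid_a",(599.5,-133,1.771,34));chk("mid_a",(481.7,-157,1.771,34))
v=[cv2.resize(c["color"][r][:,:,::-1],(390,390)) for c,r in((ct,np.s_[120:270,300:450]),(cs,np.s_[130:330,200:400]))]
cv2.imwrite("pics/c4.png",np.hstack(v))
E
python3 c4.py
```

```text
time: 16.62
tool_pos: [528.8, -86.1, 241.1]
tcp_rot: [3.141, -0.001, 0.199]
contact_force: [0.5, -0.5, -1.1]
grip_width: 29.6
finger_force: 30.0
time: 17.28
tool_pos: [528.2, -86.0, 340.3]
tcp_rot: [-3.14, 0.004, 0.199]
contact_force: [0.9, -0.3, 0.6]
grip_width: 59.2
finger_force: 0.0
time: 17.95
tool_pos: [471.8, 192.9, 340.8]
tcp_rot: [-3.14, -0.0, 0.204]
contact_force: [-0.2, -0.3, -0.6]
grip_width: 59.6
finger_force: 0.0
slat_a top side  [ 5.52094e+02 -2.03664e+02  2.07000e-01  5.60000e+01] crib frame [ -0.4 -59.8] 521 [929, 278]
slat_a top side  [ 5.52921e+02 -2.03997e+02  2.07000e-01  5.37400e+01] crib frame [  0.4 -60.3] 519 [929, 278]
slat_a top side  [ 5.27465e+02 -8.64460e+01  1.96000e-01  5.60000e+01] crib frame [-1.2 60. ] 575 [792, 423]
slat_a top side  [ 5.28184e+02 -8.64930e+01  1.98000e-01  5.40760e+01] crib frame [-0.5 59.8] 570 [792, 423]
mid_a top  [ 599.285 -132.2      1.777   34.   ] crib frame [60.1  0.9] 408 [501]
mid_a top side  [ 478.992 -158.557    1.77    34.   ] crib frame [-63.1  -1. ] 660 [519, 212]
mid_a top side  [ 479.072 -158.624    1.762   33.149] crib frame [-63.   -1.1] 655 [519, 212]
```

View pics/c4.png

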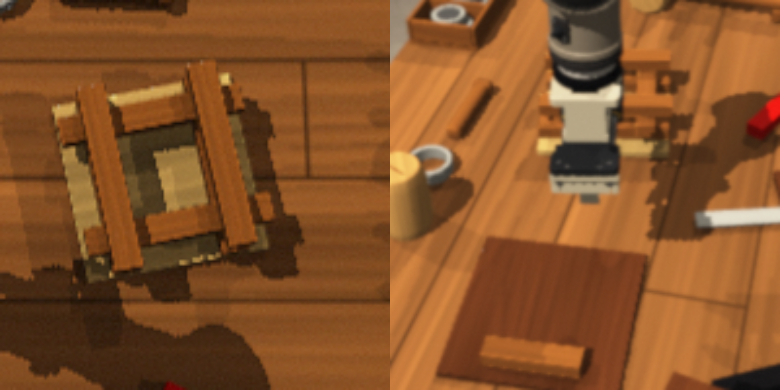

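Both slats lie crosswise on the crib, at (110,178) and (222,155) in the left panel, about 1 mm from target. The offcut hasn't moved, and the arm is clear and free of contact.

```bash
python3 -m inch '[[0,0,0,0,0.65],[0,0,0,0,0.65],[0,0,0,0,0.65]]'; python3 -c "from plant import *;print(close_job())"
```

```text
time: 18.7
tool_pos: [473.4, 188.2, 340.7]
tcp_rot: [3.141, -0.0, 0.198]
contact_force: [0.7, 0.1, 0.0]
grip_width: 59.7
finger_force: 0.0
the job is handed in; nothing more can be done
None
```

The job is handed in (no verdict was returned): the stuck-out slat is back in line to about 1 mm, and both full slats lie crosswise as the third layer, about 1 mm from target by camera fit, with the offcut left where it was.

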